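# Unlock the mosaic tray at the interlocked lever bank

## Robot

A 6-joint arm with a two-finger parallel gripper is mounted at the origin on the work surface. World frame = base frame: x ahead of the robot, y to its left, z up, the work surface at z = 0. Lengths are in mm, angles in rad, forces in N, time in s.
With the tool pointing down it reaches from about 350 to 775 mm from the base axis. Payload 7.3 kg.
Tool frame: the origin (TCP) lies at the very end of the fingers, on their centre line; the grasp point (between the pads) lies 19 mm behind it; z points along the fingers, y is the line along which they close (so a half turn about z gives the same grasp; the last joint's range is limited). The gripper opens to 92 mm and grips with 3 to 60 N. Pads are 19 mm wide; open, the fingers measure 130 mm over their backs; the gripper's body (75 mm by 190 mm) begins 47 mm behind the grasp point.
Start: joints at [1.113, 0.342, 1.524, -0, 1.275, -0.146], TCP at [161.042, 499.713, 200.241] pointing down, gripper open.
Joint ranges: [-2.53, 2.53], [-0.77, 2.02], [0.04, 2.7], [-1, 4.14], [0.28, 2.66], [-3.11, 3.11]. Speed limits (rad/s): [2.57, 2.57, 3.14, 3.14, 3.14, 3.14].

## Interface

Orientations are given as [roll, pitch, yaw] about the fixed x, y, z axes, in that order (R = Rz(yaw) Ry(pitch) Rx(roll)).
In Python, from plant import bot gives the robot as it stands.
- The arm moves only by the tool jog_arm, never from a script. Its argument "targets" is a list of rows, each an object with "xyz": the shift along the tool's x, y, z as a fraction of full scale, a list of three; "spin": the turn about the tool's z as a fraction of full scale. In form: [{"xyz": [x, y, z], "spin": spin}, ...]. A call has exactly 10 rows; each row shifts and turns the commanded pose from where the row before left it, along the tool's axes as they then stand; what a row does not reach is not made up. Full scale, the value 1, is 80 mm for a shift and 0.1 rad for a turn. A row lasts 1/8 s, in which the tool goes at most 62.5 mm and 10.7 degrees, less where a joint would pass 70% of its speed; a pose out of reach is approached as far as the arm can. A call with a number of a shift or a turn outside -1 to 1 is refused whole. A call with a gripper value outside its range is refused whole. "gripper" is the opening in per cent of the stroke, from 0 (shut) to 100 (fully open), set as the call begins (left out, the last holds). The fingers move at their own pace and stop on an object; the grip force is fixed at half the most. Time passes only in rows, so rows that do not move let the fingers close, or fill a call up. It gives the time, the measured TCP pose, the force, the opening and the grip force at its end, in the units of the state.
- bot.get_obs(): the state, without advancing time (a new reading comes with each control period).
- bot.capture(name): name is "scene" or "top"; returns the picture (480x640x3 uint8, blue, green, red); there is no depth.
- bot.get_calibration(name): a dict with "vfov" (degrees; the focal length in pixels is half the picture's height over the tangent of half this angle, whatever the lens; pixels are square), "cx", "cy" (the principal point, pixels), "eye" and "rotation" of the camera in the world. Camera axes: x right, y down, z forward; pixel columns grow to the right and rows downward; lengths in mm; the calibration is good to about 2 mm. A picture is of the moment at which its call begins. get_calibration takes no time and is no camera call.
- bot.close_job(): hands the job in; it is judged then, once.
The state is a dict: "time": time; "joint_positions": joint angles; "dq": joint speeds; "tau": joint torques, N m; "tool_pos": TCP position; "tcp_rot": TCP orientation; "contact_force": force on the tool from outside, world axes, zero at the start; "moment": the same for the moment, N m; "grip_width": finger opening in mm; "finger_force": force on a finger pad.
Only numpy, scipy, OpenCV 4.12 (cv2) and the standard library are available. Lean on these libraries where they do the work, as an engineer would, in place of code of your own. Each camera call takes 0.05 s, during which the arm holds its last target. There are 200 camera calls.

## Task

Free the finished mosaic: throw the three red levers fully over, away from you, in the only order the interlock allows (you must feel which one is free; never force a blocked one), then draw the mosaic tray fully out towards you by its red post. Push the levers gently, leave the loose tiles and tools where they are, and let go at the end.

Things in the scene. Friction and masses are not known exactly. Their poses are not given: they have to be found in the camera images.
- frame: Panel station fixed to the table: dark steel plate 270 x 530 x 10 mm with a blue lever housing (76 x 275 mm, top 72 mm above the table) on its left and the mosaic tray on its right. Origin: centre of the plate's underside. x points away from the robot (yaw within 0.17 rad), y left, z up. Levers swing and tray slides along x. Which lever is free cannot be seen and differs each time.
- lever_left (a joint): Angle of the left lever about a pivot parallel to frame y, at frame x -20 mm, 55 mm above the table. 0: leans 0.45 rad towards the robot; 0.90: leans 0.45 rad away, at its stop (fully over); above 0.82 it frees the next. Stays where left. A free lever needs 3 to 7 N at the handle all the way; a blocked one gives 3 to 8 mm there, then stands stiff (10 N more within about 4 mm).
- bend_left (a joint): How far the left lever's sprung handle is bent about the pivot against the lever's hidden root, rad: 0 unloaded, positive when pushed away from the robot; 36 Nm/rad, i.e. 3 mm at the handle for 10 N. Beyond 0.08 rad either way (9 mm, 26 N at the handle) the lever counts as forced and the job is spoilt; squeezing the grip does not bend it.
- handle_left (a point): Centre of the left lever's red grip bar: level, 18 mm thick, 40 mm long along frame y, 110 mm from the pivot, on a 12 mm steel arm. Handles are 90 mm apart, 154 mm above the table at both ends of the swing, 165 mm midway; full throw 96 mm along frame x. Push it from the robot's side with shut fingers, or pinch from above. Never bend it by more than 0.08 rad (see bend_left).
- lever_middle (a joint): Angle of the middle lever about a pivot parallel to frame y, at frame x -20 mm, 55 mm above the table. 0: leans 0.45 rad towards the robot; 0.90: leans 0.45 rad away, at its stop (fully over); above 0.82 it frees the next. Stays where left. A free lever needs 3 to 7 N at the handle all the way; a blocked one gives 3 to 8 mm there, then stands stiff (10 N more within about 4 mm).
- bend_middle (a joint): How far the middle lever's sprung handle is bent about the pivot against the lever's hidden root, rad: 0 unloaded, positive when pushed away from the robot; 36 Nm/rad, i.e. 3 mm at the handle for 10 N. Beyond 0.08 rad either way (9 mm, 26 N at the handle) the lever counts as forced and the job is spoilt; squeezing the grip does not bend it.
- handle_middle (a point): Centre of the middle lever's red grip bar: level, 18 mm thick, 40 mm long along frame y, 110 mm from the pivot, on a 12 mm steel arm. Handles are 90 mm apart, 154 mm above the table at both ends of the swing, 165 mm midway; full throw 96 mm along frame x. Push it from the robot's side with shut fingers, or pinch from above. Never bend it by more than 0.08 rad (see bend_middle).
- lever_right (a joint): Angle of the right lever about a pivot parallel to frame y, at frame x -20 mm, 55 mm above the table. 0: leans 0.45 rad towards the robot; 0.90: leans 0.45 rad away, at its stop (fully over); above 0.82 it frees the next. Stays where left. A free lever needs 3 to 7 N at the handle all the way; a blocked one gives 3 to 8 mm there, then stands stiff (10 N more within about 4 mm).
- bend_right (a joint): How far the right lever's sprung handle is bent about the pivot against the lever's hidden root, rad: 0 unloaded, positive when pushed away from the robot; 36 Nm/rad, i.e. 3 mm at the handle for 10 N. Beyond 0.08 rad either way (9 mm, 26 N at the handle) the lever counts as forced and the job is spoilt; squeezing the grip does not bend it.
- handle_right (a point): Centre of the right lever's red grip bar: level, 18 mm thick, 40 mm long along frame y, 110 mm from the pivot, on a 12 mm steel arm. Handles are 90 mm apart, 154 mm above the table at both ends of the swing, 165 mm midway; full throw 96 mm along frame x. Push it from the robot's side with shut fingers, or pinch from above. Never bend it by more than 0.08 rad (see bend_right).
- tray (a joint): How far the mosaic tray is drawn towards the robot (frame -x), m: 0 = in, 0.070 = fully out at its stop. A yellow bolt at its left edge locks it (3 mm of play) until all three levers are over; then it slides under 4 to 6 N and stays where left. 
- post_top (a point): Centre of the top of the tray's upright red draw post: 20 mm in diameter, 50 mm tall, top 74 mm above the table, tray floor 50 mm below its top, free all round. Can be pinched from above or drawn from its far side.
- tiles_green: Bystander, leave alone: stack of green and terracotta tiles 90 x 90 x 40 mm on the left of the table. Origin: centre of its underside.
- tiles_blue: Bystander, leave alone: stack of blue and terracotta tiles 90 x 90 x 30 mm on the left of the table. Origin: centre of its underside.
- tile_small: Bystander, leave alone: two small tiles 50 x 50 x 20 mm on the base plate behind the levers. Origin: centre of its underside.
- tile_cream: Bystander, leave alone: a cream tile 55 x 55 x 10 mm on the base plate behind the levers. Origin: centre of its underside.
- hammer: Bystander, leave alone: hammer lying on the right of the table. Origin: on its handle's line.
- bowl: Bystander, leave alone: terracotta bowl 120 mm wide, 50 mm tall on the right. Origin: centre of its underside.
- bottle: Bystander, leave alone: clear bottle with blue cap, 64 mm wide and 200 mm tall, far left. Origin: centre of its underside.

How it is judged:
By the outcome, as a careful person would: the job done as asked, in the order asked, and still so for the second after the job is handed in, with the robot touching nothing.
It also fails if it takes over 72 s, if anything falls off the work surface, if the arm or the gripper's body presses on something with over 40 N, if the wrist force passes 120 N, or if a joint passes its speed limit or range.

## Working session

There is one attempt and no reset: what is moved stays moved. The work goes in short steps, Python scripts to look and compute and a tool call to move; the robot and the scene stay as the last step left them, time stands still between calls to the robot, and variables do not carry over. Pictures are saved under pics/ and viewed, at most 10 in all, crops included, and the job is handed in when it is done.

Besides the shell and the picture viewer there is one more tool, called after "Call:" as a command line: name --argument value ..., lists and objects as JSON in quotes. jog_arm: Moves the arm, as the interface text tells. Shift numbers are shares of 80 mm and turn numbers shares of 0.1 rad, none past 1 either way. Its arguments: {"type":"object","properties":{"targets":{"type":"array","items":{"type":"object","properties":{"xyz":{"type":"array","items":{"type":"number"}},"spin":{"type":"number"}}}},"gripper":{"type":"number"}},"required":["targets"]}

```bash
mkdir -p pics
python3 - <<'E'
from plant import bot
import cv2,numpy as np
for n in("scene","top"):
    im=bot.capture(n);cv2.imwrite(f"pics/{n}0.png",im)
    c=bot.get_calibration(n);print(n,c)
o=bot.get_obs();print({k:np.round(v,3) for k,v in o.items()})
E
```

```text
scene {'vfov': 51.82266254817372, 'cx': 325.92686363875373, 'cy': 243.38684024583958, 'eye': array([1226.75932543,  357.41544126,  991.01814951]), 'rotation': array([-2.40369244e+00, -1.92563586e-03,  2.01579746e+00])}
top {'vfov': 47.21791698446993, 'cx': 311.21765930543785, 'cy': 237.84526951655826, 'eye': array([ 399.39272721,   29.8364852 , 1654.56764952]), 'rotation': array([-3.06127293, -0.00363587, -1.59993686])}
{'time': np.float64(0.1), 'joint_positions': array([ 1.113,  0.343,  1.525,  0.   ,  1.275, -0.146]), 'dq': array([-0.   , -0.002, -0.003,  0.002, -0.   , -0.001]), 'tau': array([ 3.000e-03, -4.320e+01, -2.447e+01,  7.200e-02,  5.300e-02,
       -0.000e+00]), 'tool_pos': array([160.866, 499.326, 199.637]), 'tcp_rot': array([-3.14, -0.  ,  2.83]), 'contact_force': array([-0.052,  0.476, -0.677]), 'moment': array([ 0.027, -0.012,  0.04 ]), 'finger_force': np.float64(0.0), 'grip_width': np.float64(91.593)}
```

View pics/scene0.png

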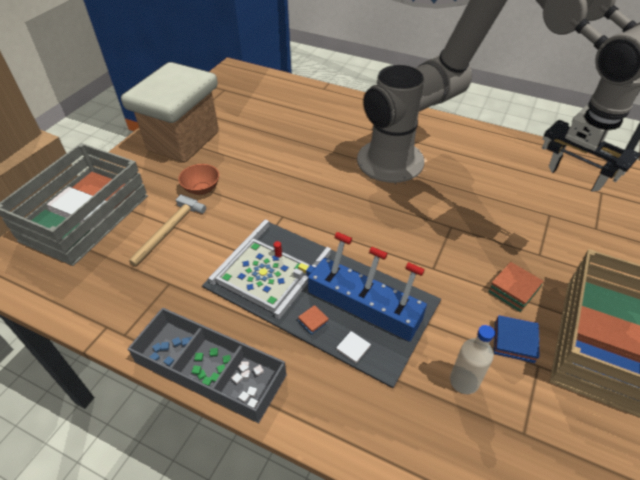

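View pics/top0.png

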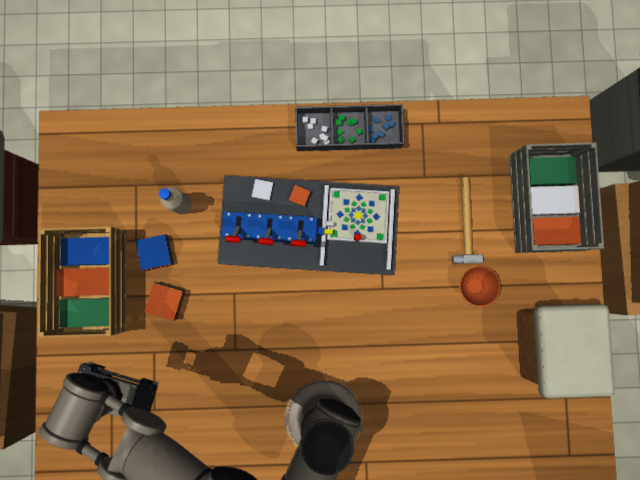

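The scene view shows handles near (343,238), (378,253), (415,268) and the post at (278,243). In the top view they are near (299,243), (265,241), (232,239), with the post at (357,237).

```bash
cat > h.py <<'E'
from plant import bot
import cv2,numpy as np
from scipy.spatial.transform import Rotation as Rn
def ray(n,uv):
    c=bot.get_calibration(n);f=240/np.tan(np.radians(c['vfov'])/2)
    d=Rn.from_euler('xyz',c['rotation']).as_matrix()@np.array([(uv[0]-c['cx'])/f,(uv[1]-c['cy'])/f,1])
    return np.array(c['eye']),d/np.linalg.norm(d)
def plane(n,uv,z):
    e,d=ray(n,uv);return e+d*(z-e[2])/d[2]
def tri(a,b):
    e1,d1=ray("scene",a);e2,d2=ray("top",b)
    s=np.linalg.lstsq(np.c_[d1,-d2],e2-e1,rcond=None)[0]
    p,q=e1+s[0]*d1,e2+s[1]*d2
    return (p+q)/2,np.linalg.norm(p-q)
def reds(im,box):
    x0,y0,x1,y1=box;h=cv2.cvtColor(im,cv2.COLOR_BGR2HSV)[y0:y1,x0:x1]
    m=(((h[...,0]<4)|(h[...,0]>175))&(h[...,1]>200)&(h[...,2]>70)).astype(np.uint8)
    n,l,s,c=cv2.connectedComponentsWithStats(m)
    return [(np.round(c[i]+[x0,y0],1),s[i]+[x0,y0,0,0,0]) for i in range(1,n) if s[i,4]>12]
E
python3 - <<'E'
from h import *
for n,b in(("scene",(260,220,440,290)),("top",(215,225,375,255))):
    im=cv2.imread(f"pics/{n}0.png")
    for c,s in reds(im,b): print(n,c,s, plane(n,c,154).round(1))
for uv in ((224,176),(399,186),(219,263),(394,274)): print(plane("top",uv,10).round(1))
for uv in ((438,301),(395,378),(267,223),(204,283)): print(plane("scene",uv,10).round(1))
E
```

```text
top [357.2 236.6] [354 234   7   6  34] [ 519.8 -105.3  154. ]
top [232.3 238.6] [226 236  14   6  80] [524.1 237.1 154. ]
top [265.4 241. ] [258 238  15   7  75] [514.9 146.6 154. ]
top [298.  242.7] [291 240  15   6  80] [507.7  57.4 154. ]
[727.1 278.7  10. ]
[ 681.4 -250.4   10. ]
[464. 298.  10.]
[ 416.  -224.3   10. ]
[473.9 301.9  10. ]
[710.  277.7  10. ]
[ 422.5 -206.1   10. ]
[ 673.3 -242.1   10. ]
```

```bash
sed -i 's/h\[...,0\]<4/h[...,0]<6/; s/,1\]>200)/,1]>170)/' h.py
python3 - <<'E'
from h import *
im=cv2.imread("pics/scene0.png")
S=[c for c,s in reds(im,(260,220,440,290)) if print(c,s) is None]
T=[c for c,s in reds(cv2.imread("pics/top0.png"),(215,225,375,255)) if print(c,s) is None]
S.sort(key=lambda c:c[0]);T.sort(key=lambda c:-c[0])
for a,b in zip(S,T):
    p,e=tri(a,b);print(a,b,p.round(1),e.round(1))
E
```

```text
[342.8 237.5] [335 233  16  11  96]
[277.6 248.3] [274 242   7  14  73]
[377.9 252.4] [370 247  17  12 106]
[414.5 268.5] [406 263  18  12 113]
[357.1 236.7] [354 234   7   7  37]
[232.2 238.6] [225 236  15   6  82]
[265.4 241. ] [258 238  15   7  83]
[298.1 242.8] [291 240  15   7  85]
[277.6 248.3] [357.1 236.7] [ 526.6 -112.3   55. ] 3.6
[342.8 237.5] [298.1 242.8] [506.9  58.1 155.1] 1.9
[377.9 252.4] [265.4 241. ] [514.4 147.7 154.8] 2.5
[414.5 268.5] [232.2 238.6] [523.8 237.8 155.4] 1.3
```

Call:
jog_arm --targets '[{"xyz": [-0.6, -0.23, 0], "spin": 0}, {"xyz": [-0.6, -0.23, 0], "spin": 0}, {"xyz": [-0.6, -0.23, 0], "spin": 0}, {"xyz": [-0.6, -0.23, 0], "spin": 0}, {"xyz": [-0.6, -0.23, 0], "spin": 0}, {"xyz": [-0.6, -0.23, 0], "spin": 0}, {"xyz": [-0.6, -0.23, 0], "spin": 0}, {"xyz": [-0.6, -0.23, 0], "spin": 0}, {"xyz": [0, 0, 0], "spin": -1}, {"xyz": [0, 0, 0], "spin": -1}]' --gripper 0

```text
time: 1.35
tool_pos: [481.6, 241.0, 199.5]
tcp_rot: [-3.141, -0.001, 3.031]
contact_force: [-0.2, -0.0, 0.3]
grip_width: 0.6
finger_force: 0.0
```

Call:
jog_arm --targets '[{"xyz": [0, 0, 0.31], "spin": -0.2}, {"xyz": [0, 0, 0.31], "spin": 0}, {"xyz": [-0.1, 0, 0], "spin": 0}, {"xyz": [-0.1, 0, 0], "spin": 0}, {"xyz": [-0.025, 0, 0], "spin": 0}, {"xyz": [-0.025, 0, 0], "spin": 0}, {"xyz": [-0.025, 0, 0], "spin": 0}, {"xyz": [-0.025, 0, 0], "spin": 0}, {"xyz": [-0.025, 0, 0], "spin": 0}, {"xyz": [0, 0, 0], "spin": 0}]'

```text
time: 2.6
tool_pos: [507.4, 239.4, 150.6]
tcp_rot: [3.142, 0.0, 3.05]
contact_force: [0.0, -0.5, 0.1]
grip_width: 0.5
finger_force: 0.0
```

Call:
jog_arm --targets '[{"xyz": [-0.025, 0, 0], "spin": 0}, {"xyz": [0, 0, 0], "spin": 0}, {"xyz": [-0.025, 0, 0], "spin": 0}, {"xyz": [0, 0, 0], "spin": 0}, {"xyz": [-0.025, 0, 0], "spin": 0}, {"xyz": [0, 0, 0], "spin": 0}, {"xyz": [0, 0, 0], "spin": 0}, {"xyz": [0, 0, 0], "spin": 0}, {"xyz": [0, 0, 0], "spin": 0}, {"xyz": [0, 0, 0], "spin": 0}]'

```text
time: 3.85
tool_pos: [513.2, 238.9, 150.6]
tcp_rot: [3.142, 0.0, 3.05]
contact_force: [0.2, -0.2, 0.6]
grip_width: 0.6
finger_force: 0.0
```

Run:
```python
from h import *
im=bot.capture("scene");cv2.imwrite("pics/s1.png",cv2.resize(im[180:340,300:500],None,fx=4,fy=3.75,interpolation=cv2.INTER_CUBIC)[:600])
```

```text
(no output)
```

View pics/s1.png

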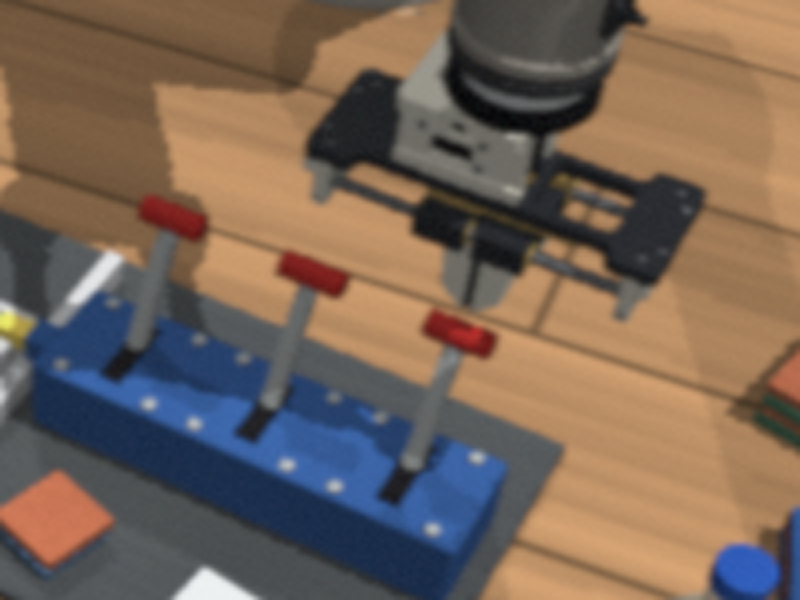

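The crop shows the fingertip just behind the left bar (bar at crop (458,333)), apparently with a rounded tip. The bar has not moved, so I'll lower slightly and keep feeling.

Call:
jog_arm --targets '[{"xyz": [0, 0, 0.06], "spin": 0}, {"xyz": [0, 0, 0], "spin": 0}, {"xyz": [-0.02, 0, 0], "spin": 0}, {"xyz": [0, 0, 0], "spin": 0}, {"xyz": [-0.02, 0, 0], "spin": 0}, {"xyz": [0, 0, 0], "spin": 0}, {"xyz": [-0.02, 0, 0], "spin": 0}, {"xyz": [0, 0, 0], "spin": 0}, {"xyz": [0, 0, 0], "spin": 0}, {"xyz": [0, 0, 0], "spin": 0}]'

```text
time: 5.15
tool_pos: [518.0, 238.5, 145.8]
tcp_rot: [3.141, 0.0, 3.05]
contact_force: [0.6, 0.7, 0.4]
grip_width: 0.5
finger_force: 0.0
```

Run:
```python
from h import *
S=reds(bot.capture("scene"),(260,220,440,310));T=reds(bot.capture("top"),(215,215,375,255))
print(S);print(T)
def proj(n,p):
    c=bot.get_calibration(n);f=240/np.tan(np.radians(c['vfov'])/2)
    q=Rn.from_euler('xyz',c['rotation']).as_matrix().T@(np.array(p)-c['eye']);return q[:2]/q[2]*f+[c['cx'],c['cy']]
p=bot.get_obs()['tool_pos'];print(proj("scene",p),proj("top",p))
```

```text
[(array([342.7, 237.5]), array([335, 233,  16,  11, 100])), (array([277.6, 248.3]), array([274, 242,   7,  14,  73])), (array([377.8, 252.6]), array([370, 248,  16,  11,  94])), (array([414.6, 268.8]), array([406, 264,  17,  11,  97]))]
[(array([357.1, 236.8]), array([354, 234,   7,   7,  38])), (array([268.1, 241.1]), array([264, 238,   9,   7,  52])), (array([298.3, 242.8]), array([291, 240,  15,   7,  83]))]
[414.76984423 269.49234548] [232.24167992 241.07013346]
```

Run:
```python
from h import *
a=bot.capture("scene")[210:310,330:450];b=bot.capture("top")[205:285,205:325]
a=cv2.resize(a,(720,600),interpolation=3)[:,:400*720//720];
cv2.imwrite("pics/s2.png",np.hstack([cv2.resize(bot.capture("scene")[225:305,375:455],(400,400),interpolation=2),cv2.resize(bot.capture("top")[200:280,200:280],(400,400),interpolation=2)]))
```

```text
(no output)
```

View pics/s2.png

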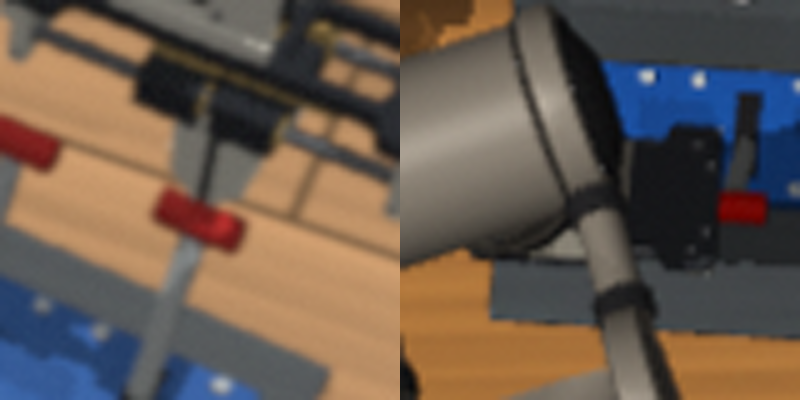

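Bar unmoved at scene (414.6,268.8), with the fingers directly behind it. I'll continue in small felt steps.

Call:
jog_arm --targets '[{"xyz": [-0.02, 0, 0], "spin": 0}, {"xyz": [0, 0, 0], "spin": 0}, {"xyz": [-0.02, 0, 0], "spin": 0}, {"xyz": [0, 0, 0], "spin": 0}, {"xyz": [-0.02, 0, 0], "spin": 0}, {"xyz": [0, 0, 0], "spin": 0}, {"xyz": [0, 0, 0], "spin": 0}, {"xyz": [0, 0, 0], "spin": 0}, {"xyz": [0, 0, 0], "spin": 0}, {"xyz": [0, 0, 0], "spin": 0}]'

```text
time: 6.7
tool_pos: [522.8, 238.0, 145.8]
tcp_rot: [3.141, 0.0, 3.05]
contact_force: [0.5, 0.0, -0.4]
grip_width: 0.6
finger_force: 0.0
```

Run:
```python
from h import *
print(reds(bot.capture("scene"),(380,240,440,310)),bot.get_obs()['contact_force'],bot.get_obs()['tool_pos'])
```

```text
[(array([382.3, 254.2]), array([380, 251,   6,   7,  35])), (array([414.8, 269.2]), array([407, 264,  16,  11,  84]))] [0.13623948 0.26334522 0.53999104] [522.78260158 237.99538363 145.83692265]
```

Run:
```python
from h import *
cv2.imwrite("pics/s3.png",np.hstack([cv2.resize(bot.capture("scene")[235:295,385:445],(400,400),interpolation=2),cv2.resize(bot.capture("top")[210:270,205:265],(400,400),interpolation=2)]))
```

```text
(no output)
```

View pics/s3.png

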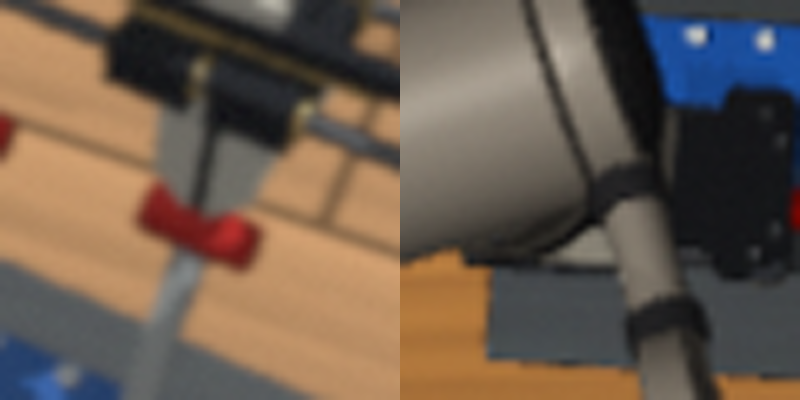

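The fingertips now cover the bar's top edge (crop (210,220)), so they seem to be above the bar despite the reported z. I'll check the reported TCP against the first picture.

```bash
cat >> h.py <<'E'
def proj(n,p):
    c=bot.get_calibration(n);f=240/np.tan(np.radians(c['vfov'])/2)
    q=Rn.from_euler('xyz',c['rotation']).as_matrix().T@(np.array(p)-c['eye']);return (q[:2]/q[2]*f+[c['cx'],c['cy']]).round(1)
E
python3 - <<'E'
from h import *
p=np.array([160.9,499.3,199.6]);ty=np.array([np.sin(2.83),-np.cos(2.83),0])
for s in(-55,-46,0,46,55): print(s,proj("scene",p+s*ty),proj("scene",p+s*ty+[0,0,15]))
p=bot.get_obs()['tool_pos']
for z in(0,10,20):print(proj("scene",p+[0,0,z]))
for z in (145,154,163):print(z,proj("scene",[523.5,237.5,z]),proj("top",[523.5,237.5,z]))
im=cv2.imread("pics/scene0.png")[120:210,530:640];cv2.imwrite("pics/s4.png",cv2.resize(im,(733,600),interpolation=2))
E
```

```text
-55 [547.1 177.9] [549.2 173.2]
-46 [550.6 179.5] [552.6 174.8]
0 [568.4 188.1] [570.7 183.4]
46 [586.9 197. ] [589.4 192.2]
55 [590.6 198.8] [593.2 194. ]
[413.9 270.9]
[414.5 268. ]
[415.1 265.1]
145 [413.5 271.3] [232.6 239.1]
154 [414.  268.7] [232.1 238.8]
163 [414.6 266.1] [231.7 238.6]
```

View pics/s4.png

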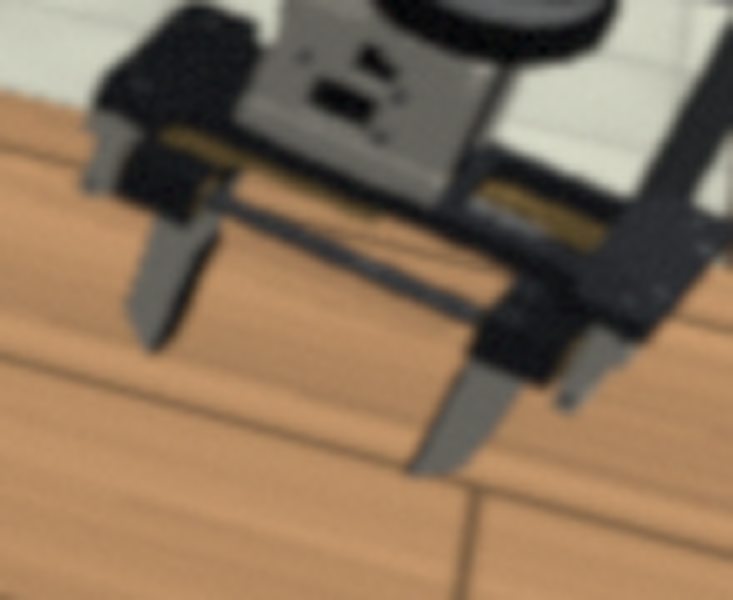

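Observed fingertips sit about 6.5 px above the reported TCP projection. The real tips are therefore roughly 19 mm higher than reported. I'll back off, go lower and retry.

Call:
jog_arm --targets '[{"xyz": [0, 0, -0.12], "spin": 0}, {"xyz": [0.5, 0, 0], "spin": 0}, {"xyz": [0, 0, 0], "spin": 0}, {"xyz": [0, 0, 0.32], "spin": 0}, {"xyz": [0, 0, 0], "spin": 0}, {"xyz": [-0.15, 0, 0], "spin": 0}, {"xyz": [-0.05, 0, 0], "spin": 0}, {"xyz": [-0.025, 0, 0], "spin": 0}, {"xyz": [-0.025, 0, 0], "spin": 0}, {"xyz": [0, 0, 0], "spin": 0}]'

```text
time: 8.1
tool_pos: [502.9, 239.8, 129.9]
tcp_rot: [3.141, 0.0, 3.05]
contact_force: [-0.2, -0.9, 0.6]
grip_width: 0.5
finger_force: 0.0
```

Call:
jog_arm --targets '[{"xyz": [-0.02, 0, 0], "spin": 0}, {"xyz": [0, 0, 0], "spin": 0}, {"xyz": [-0.02, 0, 0], "spin": 0}, {"xyz": [0, 0, 0], "spin": 0}, {"xyz": [-0.02, 0, 0], "spin": 0}, {"xyz": [0, 0, 0], "spin": 0}, {"xyz": [-0.02, 0, 0], "spin": 0}, {"xyz": [0, 0, 0], "spin": 0}, {"xyz": [0, 0, 0], "spin": 0}, {"xyz": [0, 0, 0], "spin": 0}]'

```text
time: 9.35
tool_pos: [508.1, 239.6, 130.7]
tcp_rot: [3.141, -0.002, 3.05]
contact_force: [-8.4, 0.3, 10.5]
grip_width: 0.2
finger_force: 5.0
```

The upward force shows the tips riding on the bar's upper edge, so I'll back off and go lower.

Call:
jog_arm --targets '[{"xyz": [0.12, 0, 0], "spin": 0}, {"xyz": [0, 0, 0], "spin": 0}, {"xyz": [0, 0, 0.17], "spin": 0}, {"xyz": [0, 0, 0], "spin": 0}, {"xyz": [-0.05, 0, 0], "spin": 0}, {"xyz": [-0.025, 0, 0], "spin": 0}, {"xyz": [-0.025, 0, 0], "spin": 0}, {"xyz": [0, 0, 0], "spin": 0}, {"xyz": [0, 0, 0], "spin": 0}, {"xyz": [0, 0, 0], "spin": 0}]'

```text
time: 10.6
tool_pos: [506.9, 239.5, 116.4]
tcp_rot: [-3.142, -0.001, 3.05]
contact_force: [-5.4, 0.2, 3.3]
grip_width: -0.0
finger_force: 2.6
```

Call:
jog_arm --targets '[{"xyz": [-0.02, 0, 0], "spin": 0}, {"xyz": [0, 0, 0], "spin": 0}, {"xyz": [-0.02, 0, 0], "spin": 0}, {"xyz": [0, 0, 0], "spin": 0}, {"xyz": [-0.02, 0, 0], "spin": 0}, {"xyz": [0, 0, 0], "spin": 0}, {"xyz": [0, 0, 0], "spin": 0}, {"xyz": [0, 0, 0], "spin": 0}, {"xyz": [0, 0, 0], "spin": 0}, {"xyz": [0, 0, 0], "spin": 0}]'

```text
time: 11.85
tool_pos: [511.3, 239.2, 116.5]
tcp_rot: [-3.142, -0.002, 3.05]
contact_force: [-6.5, 1.0, 4.5]
grip_width: -0.1
finger_force: 3.4
```

Call:
jog_arm --targets '[{"xyz": [-0.02, 0, 0], "spin": 0}, {"xyz": [0, 0, 0], "spin": 0}, {"xyz": [-0.02, 0, 0], "spin": 0}, {"xyz": [0, 0, 0], "spin": 0}, {"xyz": [-0.02, 0, 0], "spin": 0}, {"xyz": [0, 0, 0], "spin": 0}, {"xyz": [0, 0, 0], "spin": 0}, {"xyz": [0, 0, 0], "spin": 0}, {"xyz": [0, 0, 0], "spin": 0}, {"xyz": [0, 0, 0], "spin": 0}]'

```text
time: 13.1
tool_pos: [514.0, 239.1, 116.9]
tcp_rot: [-3.141, -0.006, 3.05]
contact_force: [-15.0, 2.0, 12.1]
grip_width: 0.2
finger_force: 7.6
```

Left is blocked, with force rising to 19 N. I'll back off and try the middle lever.

Call:
jog_arm --targets '[{"xyz": [0.2, 0, 0], "spin": 0}, {"xyz": [0.2, 0, 0], "spin": 0}, {"xyz": [0, -0.56, 0], "spin": 0}, {"xyz": [0, -0.56, 0], "spin": 0}, {"xyz": [0, 0, 0], "spin": 0}, {"xyz": [-0.1, 0, 0], "spin": 0}, {"xyz": [-0.1, 0, 0], "spin": 0}, {"xyz": [-0.025, 0, 0], "spin": 0}, {"xyz": [-0.025, 0, 0], "spin": 0}, {"xyz": [0, 0, 0], "spin": 0}]'

```text
time: 14.35
tool_pos: [496.2, 150.8, 116.0]
tcp_rot: [3.142, -0.002, 3.05]
contact_force: [-4.2, 1.6, 2.5]
grip_width: 0.7
finger_force: 2.2
```

Call:
jog_arm --targets '[{"xyz": [-0.02, 0, 0], "spin": 0}, {"xyz": [0, 0, 0], "spin": 0}, {"xyz": [-0.02, 0, 0], "spin": 0}, {"xyz": [0, 0, 0], "spin": 0}, {"xyz": [-0.02, 0, 0], "spin": 0}, {"xyz": [0, 0, 0], "spin": 0}, {"xyz": [-0.02, 0, 0], "spin": 0}, {"xyz": [0, 0, 0], "spin": 0}, {"xyz": [0, 0, 0], "spin": 0}, {"xyz": [0, 0, 0], "spin": 0}]'

```text
time: 15.6
tool_pos: [502.6, 150.0, 116.4]
tcp_rot: [3.142, -0.001, 3.05]
contact_force: [-5.3, 0.6, 3.9]
grip_width: 0.6
finger_force: 2.8
```

Call:
jog_arm --targets '[{"xyz": [-0.02, 0, 0], "spin": 0}, {"xyz": [0, 0, 0], "spin": 0}, {"xyz": [-0.02, 0, 0], "spin": 0}, {"xyz": [0, 0, 0], "spin": 0}, {"xyz": [-0.02, 0, 0], "spin": 0}, {"xyz": [0, 0, 0], "spin": 0}, {"xyz": [0, 0, 0], "spin": 0}, {"xyz": [0, 0, 0], "spin": 0}, {"xyz": [0, 0, 0], "spin": 0}, {"xyz": [0, 0, 0], "spin": 0}]'

```text
time: 16.85
tool_pos: [507.6, 149.5, 116.4]
tcp_rot: [-3.142, -0.001, 3.05]
contact_force: [-4.4, -0.1, 3.6]
grip_width: 0.7
finger_force: 2.5
```

Middle is free: 12 mm of travel at a steady 5 N. I'll throw it.

Call:
jog_arm --targets '[{"xyz": [-0.1, 0, 0], "spin": 0}, {"xyz": [-0.1, 0, 0], "spin": 0}, {"xyz": [-0.1, 0, 0], "spin": 0}, {"xyz": [-0.1, 0, 0], "spin": 0}, {"xyz": [-0.1, 0, 0], "spin": 0}, {"xyz": [-0.1, 0, 0], "spin": 0}, {"xyz": [-0.1, 0, 0], "spin": 0}, {"xyz": [-0.1, 0, 0], "spin": 0}, {"xyz": [-0.05, 0, 0], "spin": 0}, {"xyz": [0, 0, 0], "spin": 0}]'

```text
time: 18.1
tool_pos: [576.2, 143.0, 116.0]
tcp_rot: [-3.142, -0.0, 3.05]
contact_force: [-3.2, 0.6, -0.6]
grip_width: 0.1
finger_force: 1.2
```

Now I'll go to the stop in small steps.

Call:
jog_arm --targets '[{"xyz": [-0.04, 0, 0], "spin": 0}, {"xyz": [-0.04, 0, 0], "spin": 0}, {"xyz": [0, 0, 0], "spin": 0}, {"xyz": [-0.025, 0, 0], "spin": 0}, {"xyz": [0, 0, 0], "spin": 0}, {"xyz": [-0.025, 0, 0], "spin": 0}, {"xyz": [0, 0, 0], "spin": 0}, {"xyz": [0, 0, 0], "spin": 0}, {"xyz": [0, 0, 0], "spin": 0}, {"xyz": [0, 0, 0], "spin": 0}]'

```text
time: 19.35
tool_pos: [586.4, 142.2, 116.3]
tcp_rot: [3.141, 0.0, 3.05]
contact_force: [-4.4, 0.4, -1.5]
grip_width: 0.3
finger_force: 1.4
```

Call:
jog_arm --targets '[{"xyz": [-0.02, 0, 0], "spin": 0}, {"xyz": [0, 0, 0], "spin": 0}, {"xyz": [-0.02, 0, 0], "spin": 0}, {"xyz": [0, 0, 0], "spin": 0}, {"xyz": [-0.02, 0, 0], "spin": 0}, {"xyz": [0, 0, 0], "spin": 0}, {"xyz": [0, 0, 0], "spin": 0}, {"xyz": [0, 0, 0], "spin": 0}, {"xyz": [0, 0, 0], "spin": 0}, {"xyz": [0, 0, 0], "spin": 0}]'

```text
time: 20.6
tool_pos: [591.3, 141.7, 116.5]
tcp_rot: [3.141, 0.001, 3.05]
contact_force: [-2.4, 0.4, 3.2]
grip_width: 0.6
finger_force: 1.8
```

Call:
jog_arm --targets '[{"xyz": [-0.02, 0, 0], "spin": 0}, {"xyz": [0, 0, 0], "spin": 0}, {"xyz": [-0.02, 0, 0], "spin": 0}, {"xyz": [0, 0, 0], "spin": 0}, {"xyz": [-0.02, 0, 0], "spin": 0}, {"xyz": [0, 0, 0], "spin": 0}, {"xyz": [0, 0, 0], "spin": 0}, {"xyz": [0, 0, 0], "spin": 0}, {"xyz": [0, 0, 0], "spin": 0}, {"xyz": [0, 0, 0], "spin": 0}]'

```text
time: 21.85
tool_pos: [594.0, 141.4, 115.4]
tcp_rot: [-3.141, -0.004, 3.05]
contact_force: [-6.7, 0.9, 3.5]
grip_width: 0.2
finger_force: 4.1
```

Run:
```python
from h import *
print(proj("scene",[514.7+95.6*.996,147.5-95.6*.089,154]))
im=bot.capture("scene");print(reds(im,(320,220,450,340)))
cv2.imwrite("pics/s5.png",cv2.resize(im[200:320,310:450],(700,600),interpolation=2))
```

```text
[357.1 281.6]
[(array([414.6, 270. ]), array([407, 265,  16,  11, 100])), (array([357.2, 283.3]), array([349, 278,  18,  12, 107]))]
```

View pics/s5.png

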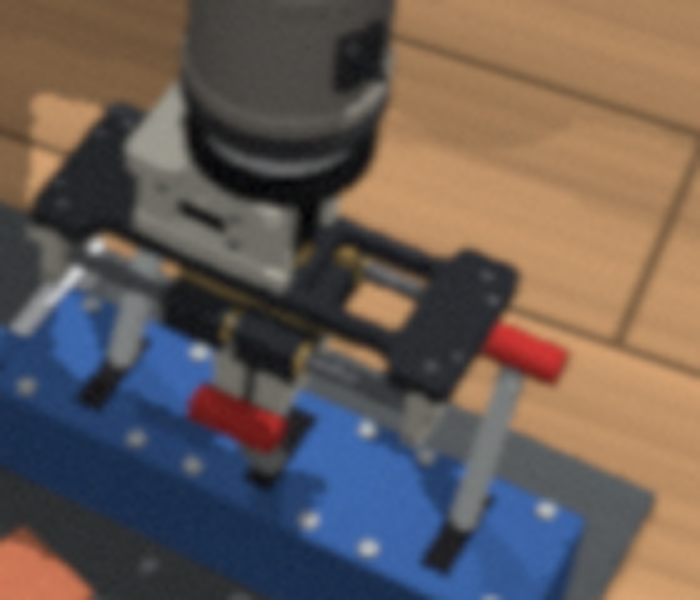

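The middle lever shows at (357,283) against a predicted stop at (357,282), so it is over. One small confirming push.

Call:
jog_arm --targets '[{"xyz": [-0.02, 0, 0], "spin": 0}, {"xyz": [0, 0, 0], "spin": 0}, {"xyz": [-0.02, 0, 0], "spin": 0}, {"xyz": [0, 0, 0], "spin": 0}, {"xyz": [0, 0, 0], "spin": 0}, {"xyz": [0, 0, 0], "spin": 0}, {"xyz": [0, 0, 0], "spin": 0}, {"xyz": [0, 0, 0], "spin": 0}, {"xyz": [0, 0, 0], "spin": 0}, {"xyz": [0, 0, 0], "spin": 0}]'

```text
time: 23.15
tool_pos: [595.6, 141.3, 114.8]
tcp_rot: [-3.141, -0.008, 3.05]
contact_force: [-12.1, 1.6, 1.6]
grip_width: 0.7
finger_force: 6.1
```

Call:
jog_arm --targets '[{"xyz": [0.5, 0, 0], "spin": 0}, {"xyz": [0.5, 0, 0], "spin": 0}, {"xyz": [0.5, 0, 0], "spin": 0}, {"xyz": [0, -0.56, 0], "spin": 0}, {"xyz": [0, -0.56, 0], "spin": 0}, {"xyz": [0, 0, 0], "spin": 0}, {"xyz": [-0.1, 0, 0], "spin": 0}, {"xyz": [-0.1, 0, 0], "spin": 0}, {"xyz": [0, 0, 0], "spin": 0}, {"xyz": [0, 0, 0], "spin": 0}]'

```text
time: 24.4
tool_pos: [487.4, 61.8, 116.0]
tcp_rot: [3.142, 0.0, 3.051]
contact_force: [0.7, -0.5, 0.2]
grip_width: 0.8
finger_force: 0.0
```

Call:
jog_arm --targets '[{"xyz": [-0.025, 0, 0], "spin": 0}, {"xyz": [0, 0, 0], "spin": 0}, {"xyz": [-0.025, 0, 0], "spin": 0}, {"xyz": [0, 0, 0], "spin": 0}, {"xyz": [-0.025, 0, 0], "spin": 0}, {"xyz": [0, 0, 0], "spin": 0}, {"xyz": [-0.025, 0, 0], "spin": 0}, {"xyz": [0, 0, 0], "spin": 0}, {"xyz": [0, 0, 0], "spin": 0}, {"xyz": [0, 0, 0], "spin": 0}]'

```text
time: 25.65
tool_pos: [494.4, 60.7, 116.3]
tcp_rot: [3.142, -0.001, 3.05]
contact_force: [-6.0, 0.1, 4.2]
grip_width: 0.4
finger_force: 2.7
```

Call:
jog_arm --targets '[{"xyz": [-0.02, 0, 0], "spin": 0}, {"xyz": [0, 0, 0], "spin": 0}, {"xyz": [-0.02, 0, 0], "spin": 0}, {"xyz": [0, 0, 0], "spin": 0}, {"xyz": [-0.02, 0, 0], "spin": 0}, {"xyz": [0, 0, 0], "spin": 0}, {"xyz": [0, 0, 0], "spin": 0}, {"xyz": [0, 0, 0], "spin": 0}, {"xyz": [0, 0, 0], "spin": 0}, {"xyz": [0, 0, 0], "spin": 0}]'

```text
time: 26.9
tool_pos: [499.2, 60.2, 116.4]
tcp_rot: [3.142, -0.001, 3.05]
contact_force: [-6.0, 0.9, 3.7]
grip_width: 0.7
finger_force: 2.8
```

Call:
jog_arm --targets '[{"xyz": [-0.02, 0, 0], "spin": 0}, {"xyz": [0, 0, 0], "spin": 0}, {"xyz": [-0.02, 0, 0], "spin": 0}, {"xyz": [0, 0, 0], "spin": 0}, {"xyz": [-0.02, 0, 0], "spin": 0}, {"xyz": [0, 0, 0], "spin": 0}, {"xyz": [0, 0, 0], "spin": 0}, {"xyz": [0, 0, 0], "spin": 0}, {"xyz": [0, 0, 0], "spin": 0}, {"xyz": [0, 0, 0], "spin": 0}]'

```text
time: 28.15
tool_pos: [504.2, 59.7, 116.4]
tcp_rot: [3.142, -0.001, 3.05]
contact_force: [-4.7, 0.1, 5.0]
grip_width: 0.3
finger_force: 2.6
```

Right is free.

Call:
jog_arm --targets '[{"xyz": [-0.1, 0, 0], "spin": 0}, {"xyz": [-0.1, 0, 0], "spin": 0}, {"xyz": [-0.1, 0, 0], "spin": 0}, {"xyz": [-0.1, 0, 0], "spin": 0}, {"xyz": [-0.1, 0, 0], "spin": 0}, {"xyz": [-0.1, 0, 0], "spin": 0}, {"xyz": [-0.1, 0, 0], "spin": 0}, {"xyz": [-0.1, 0, 0], "spin": 0}, {"xyz": [-0.1, 0, 0], "spin": 0}, {"xyz": [0, 0, 0], "spin": 0}]'

```text
time: 29.4
tool_pos: [576.7, 53.0, 115.5]
tcp_rot: [3.142, -0.001, 3.05]
contact_force: [-2.1, 0.2, -1.0]
grip_width: 0.4
finger_force: 1.1
```

Call:
jog_arm --targets '[{"xyz": [-0.025, 0, 0], "spin": 0}, {"xyz": [-0.025, 0, 0], "spin": 0}, {"xyz": [-0.025, 0, 0], "spin": 0}, {"xyz": [0, 0, 0], "spin": 0}, {"xyz": [-0.02, 0, 0], "spin": 0}, {"xyz": [0, 0, 0], "spin": 0}, {"xyz": [0, 0, 0], "spin": 0}, {"xyz": [0, 0, 0], "spin": 0}, {"xyz": [0, 0, 0], "spin": 0}, {"xyz": [0, 0, 0], "spin": 0}]'

```text
time: 30.65
tool_pos: [584.1, 52.4, 116.3]
tcp_rot: [3.141, 0.0, 3.05]
contact_force: [-3.9, 0.7, 2.7]
grip_width: 0.3
finger_force: 2.2
```

Call:
jog_arm --targets '[{"xyz": [-0.02, 0, 0], "spin": 0}, {"xyz": [0, 0, 0], "spin": 0}, {"xyz": [-0.02, 0, 0], "spin": 0}, {"xyz": [0, 0, 0], "spin": 0}, {"xyz": [-0.02, 0, 0], "spin": 0}, {"xyz": [0, 0, 0], "spin": 0}, {"xyz": [-0.02, 0, 0], "spin": 0}, {"xyz": [0, 0, 0], "spin": 0}, {"xyz": [0, 0, 0], "spin": 0}, {"xyz": [0, 0, 0], "spin": 0}]'

```text
time: 31.9
tool_pos: [587.4, 52.2, 114.9]
tcp_rot: [-3.141, -0.007, 3.05]
contact_force: [-12.0, 1.2, 3.0]
grip_width: 0.3
finger_force: 6.0
```

Right is at its stop. Now the left lever.

Call:
jog_arm --targets '[{"xyz": [0.5, 0, 0], "spin": 0}, {"xyz": [0.5, 0, 0], "spin": 0}, {"xyz": [0.5, 0, 0], "spin": 0}, {"xyz": [0, 0.74, 0], "spin": 0}, {"xyz": [0, 0.74, 0], "spin": 0}, {"xyz": [0, 0.74, 0], "spin": 0}, {"xyz": [0, 0, 0], "spin": 0}, {"xyz": [-0.1, 0, 0], "spin": 0}, {"xyz": [-0.1, 0, 0], "spin": 0}, {"xyz": [0, 0, 0], "spin": 0}]'

```text
time: 33.15
tool_pos: [504.3, 236.9, 116.3]
tcp_rot: [3.141, 0.001, 3.047]
contact_force: [-0.1, 0.3, 0.5]
grip_width: 0.4
finger_force: 0.0
```

Call:
jog_arm --targets '[{"xyz": [-0.025, 0, 0], "spin": 0}, {"xyz": [0, 0, 0], "spin": 0}, {"xyz": [-0.025, 0, 0], "spin": 0}, {"xyz": [0, 0, 0], "spin": 0}, {"xyz": [-0.025, 0, 0], "spin": 0}, {"xyz": [0, 0, 0], "spin": 0}, {"xyz": [-0.025, 0, 0], "spin": 0}, {"xyz": [0, 0, 0], "spin": 0}, {"xyz": [0, 0, 0], "spin": 0}, {"xyz": [0, 0, 0], "spin": 0}]'

```text
time: 34.4
tool_pos: [510.8, 237.5, 116.2]
tcp_rot: [-3.142, -0.001, 3.05]
contact_force: [-3.1, 0.6, 2.3]
grip_width: 0.4
finger_force: 1.8
```

Call:
jog_arm --targets '[{"xyz": [-0.02, 0, 0], "spin": 0}, {"xyz": [0, 0, 0], "spin": 0}, {"xyz": [-0.02, 0, 0], "spin": 0}, {"xyz": [0, 0, 0], "spin": 0}, {"xyz": [-0.02, 0, 0], "spin": 0}, {"xyz": [0, 0, 0], "spin": 0}, {"xyz": [0, 0, 0], "spin": 0}, {"xyz": [0, 0, 0], "spin": 0}, {"xyz": [0, 0, 0], "spin": 0}, {"xyz": [0, 0, 0], "spin": 0}]'

```text
time: 35.65
tool_pos: [514.8, 237.2, 116.4]
tcp_rot: [-3.142, -0.002, 3.05]
contact_force: [-7.3, 0.6, 6.4]
grip_width: 0.3
finger_force: 3.6
```

Call:
jog_arm --targets '[{"xyz": [-0.02, 0, 0], "spin": 0}, {"xyz": [0, 0, 0], "spin": 0}, {"xyz": [-0.02, 0, 0], "spin": 0}, {"xyz": [0, 0, 0], "spin": 0}, {"xyz": [-0.02, 0, 0], "spin": 0}, {"xyz": [0, 0, 0], "spin": 0}, {"xyz": [0, 0, 0], "spin": 0}, {"xyz": [0, 0, 0], "spin": 0}, {"xyz": [0, 0, 0], "spin": 0}, {"xyz": [0, 0, 0], "spin": 0}]'

```text
time: 36.9
tool_pos: [520.6, 236.6, 116.2]
tcp_rot: [3.141, 0.0, 3.05]
contact_force: [-4.3, 1.0, 4.8]
grip_width: 0.3
finger_force: 2.4
```

Left is now free.

Call:
jog_arm --targets '[{"xyz": [-0.1, 0, 0], "spin": 0}, {"xyz": [-0.1, 0, 0], "spin": 0}, {"xyz": [-0.1, 0, 0], "spin": 0}, {"xyz": [-0.1, 0, 0], "spin": 0}, {"xyz": [-0.1, 0, 0], "spin": 0}, {"xyz": [-0.1, 0, 0], "spin": 0}, {"xyz": [-0.1, 0, 0], "spin": 0}, {"xyz": [-0.1, 0, 0], "spin": 0}, {"xyz": [-0.1, 0, 0], "spin": 0}, {"xyz": [0, 0, 0], "spin": 0}]'

```text
time: 38.15
tool_pos: [593.3, 229.8, 116.2]
tcp_rot: [3.141, 0.001, 3.049]
contact_force: [-1.9, -0.1, -0.8]
grip_width: 0.7
finger_force: 1.0
```

Call:
jog_arm --targets '[{"xyz": [-0.025, 0, 0], "spin": 0}, {"xyz": [-0.025, 0, 0], "spin": 0}, {"xyz": [-0.025, 0, 0], "spin": 0}, {"xyz": [0, 0, 0], "spin": 0}, {"xyz": [-0.02, 0, 0], "spin": 0}, {"xyz": [0, 0, 0], "spin": 0}, {"xyz": [-0.02, 0, 0], "spin": 0}, {"xyz": [0, 0, 0], "spin": 0}, {"xyz": [0, 0, 0], "spin": 0}, {"xyz": [0, 0, 0], "spin": 0}]'

```text
time: 39.4
tool_pos: [601.0, 229.2, 116.1]
tcp_rot: [-3.142, -0.001, 3.05]
contact_force: [-4.3, -0.3, 2.0]
grip_width: 0.6
finger_force: 2.9
```

Call:
jog_arm --targets '[{"xyz": [-0.02, 0, 0], "spin": 0}, {"xyz": [0, 0, 0], "spin": 0}, {"xyz": [-0.02, 0, 0], "spin": 0}, {"xyz": [0, 0, 0], "spin": 0}, {"xyz": [-0.02, 0, 0], "spin": 0}, {"xyz": [0, 0, 0], "spin": 0}, {"xyz": [0, 0, 0], "spin": 0}, {"xyz": [0, 0, 0], "spin": 0}, {"xyz": [0, 0, 0], "spin": 0}, {"xyz": [0, 0, 0], "spin": 0}]'

```text
time: 40.65
tool_pos: [603.4, 229.0, 115.1]
tcp_rot: [-3.141, -0.007, 3.05]
contact_force: [-10.3, 0.2, 1.1]
grip_width: 0.8
finger_force: 5.8
```

All three levers are over. Next I'll move to the post.

Call:
jog_arm --targets '[{"xyz": [0.375, 0, 0], "spin": 0}, {"xyz": [0.375, 0, 0], "spin": 0}, {"xyz": [0, 0, -0.56], "spin": 0}, {"xyz": [0, 0, -0.56], "spin": 0}, {"xyz": [0, -0.72, 0], "spin": 0}, {"xyz": [0, -0.72, 0], "spin": 0}, {"xyz": [0, -0.72, 0], "spin": 0}, {"xyz": [0, -0.72, 0], "spin": 0}, {"xyz": [0, -0.72, 0], "spin": 0}, {"xyz": [0, -0.72, 0], "spin": 0}]'

```text
time: 41.9
tool_pos: [515.5, -112.5, 206.4]
tcp_rot: [-3.14, 0.003, 3.05]
contact_force: [0.2, 0.5, -0.0]
grip_width: 0.5
finger_force: 0.0
```

Run:
```python
from h import *
im=bot.capture("scene")
S=reds(im,(255,220,450,340));print(S)
hs=np.array([[507,58,154],[514.5,147.5,154],[523.8,237.6,154]])+95.6*np.array([.996,-.089,0])
print([proj("scene",h) for h in hs])
print(plane("top",(357.1,236.7),72), bot.get_obs()['tool_pos'])
for p in [(525,-111,74)]:print(proj("scene",p),proj("top",p))
cv2.imwrite("pics/s6.png",im[150:390,160:480])
```

```text
[(array([277.6, 248.3]), array([274, 242,   7,  14,  73])), (array([323.5, 261.5]), array([316, 256,  16,  12,  97])), (array([359.4, 279.2]), array([351, 274,  17,  12, 105])), (array([396.9, 297.8]), array([388, 292,  19,  13, 119]))]
[array([321.1, 265.2]), array([357.2, 281.5]), array([395.4, 299.5])]
[ 526.0511973  -112.39752035   72.        ] [ 514.90985695 -119.19376376  206.18187535]
[277.1 243. ] [356.7 237. ]
```

View pics/s6.png

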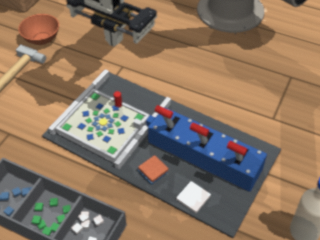

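Run:
```python
from h import *
S=[c for c,s in reds(bot.capture("scene"),(300,220,450,340))];S.sort(key=lambda c:c[0])
T=[(c,s) for c,s in reds(bot.capture("top"),(215,190,330,255))];print(T);T=[t[0] for t in T];T.sort(key=lambda c:-c[0])
H=np.array([[506.9,58.1],[514.4,147.7],[523.8,237.8]])
for a,b,h in zip(S,T,H):
    p,e=tri(a,b);print(p.round(1),e.round(1),(p[:2]-h)@[.996,-.089],(p[:2]-h)@[.089,.996])
```

```text
[(array([234.9, 205.2]), array([228, 202,  15,   7,  89])), (array([267.3, 208.1]), array([260, 205,  15,   7,  89])), (array([299.9, 211.1]), array([293, 208,  15,   7,  95]))]
[593.8  50.6 158.1] 1.8 87.20089274366343 0.29248321181505776
[604.7 140.3 157. ] 2.5 90.61256717871706 0.6626381459697805
[615.5 229.4 155.6] 2.7 92.11606484278154 -0.2472243598034769
```

The levers sprang back a little on the quick release (travels of 87, 91 and 92 mm of 96). I'll reseat each one with a gentle release, starting with right.

Call:
jog_arm --targets '[{"xyz": [-0.26, 0.73, 0], "spin": 0}, {"xyz": [0, 0.73, 0], "spin": 0}, {"xyz": [0, 0.73, 0], "spin": 0}, {"xyz": [0, 0, 0], "spin": 0}, {"xyz": [0, 0, 0.56], "spin": 0}, {"xyz": [0, 0, 0.56], "spin": 0}, {"xyz": [-0.1, 0, 0], "spin": 0}, {"xyz": [-0.1, 0, 0], "spin": 0}, {"xyz": [-0.05, 0, 0], "spin": 0}, {"xyz": [0, 0, 0], "spin": 0}]'

```text
time: 43.3
tool_pos: [572.6, 60.6, 117.5]
tcp_rot: [3.141, 0.002, 3.05]
contact_force: [0.1, -1.0, 0.5]
grip_width: 0.2
finger_force: 0.1
```

Call:
jog_arm --targets '[{"xyz": [0, -0.09, 0], "spin": 0}, {"xyz": [-0.05, 0, 0], "spin": 0}, {"xyz": [-0.04, 0, 0], "spin": 0}, {"xyz": [-0.025, 0, 0], "spin": 0}, {"xyz": [-0.025, 0, 0], "spin": 0}, {"xyz": [-0.025, 0, 0], "spin": 0}, {"xyz": [-0.025, 0, 0], "spin": 0}, {"xyz": [0, 0, 0], "spin": 0}, {"xyz": [0, 0, 0], "spin": 0}, {"xyz": [0, 0, 0], "spin": 0}]'

```text
time: 44.55
tool_pos: [585.1, 52.5, 115.9]
tcp_rot: [3.141, -0.002, 3.05]
contact_force: [-5.9, -0.2, 0.1]
grip_width: 0.3
finger_force: 3.5
```

Call:
jog_arm --targets '[{"xyz": [-0.02, 0, 0], "spin": 0}, {"xyz": [-0.02, 0, 0], "spin": 0}, {"xyz": [0, 0, 0], "spin": 0}, {"xyz": [0.015, 0, 0], "spin": 0}, {"xyz": [0.015, 0, 0], "spin": 0}, {"xyz": [0.015, 0, 0], "spin": 0}, {"xyz": [0.015, 0, 0], "spin": 0}, {"xyz": [0.015, 0, 0], "spin": 0}, {"xyz": [0.015, 0, 0], "spin": 0}, {"xyz": [0.015, 0, 0], "spin": 0}]'

```text
time: 45.8
tool_pos: [581.9, 52.6, 116.8]
tcp_rot: [3.141, 0.003, 3.05]
contact_force: [0.9, 0.5, 0.6]
grip_width: 0.4
finger_force: 0.3
```

Run:
```python
from h import *
S=[c for c,s in reds(bot.capture("scene"),(300,220,450,340))];S.sort(key=lambda c:c[0]);print(S,bot.get_obs()['contact_force'])
```

```text
[array([321.6, 265.2]), array([359.4, 279.2]), array([396.7, 297.8])] [ 0.37290663 -0.25368984  0.73367094]
```

Right is now at the predicted stop pixel (321,265). Middle next.

Call:
jog_arm --targets '[{"xyz": [0.3, 0, 0], "spin": 0}, {"xyz": [0, 0.56, 0], "spin": 0}, {"xyz": [0, 0.56, 0], "spin": 0}, {"xyz": [0, 0, 0], "spin": 0}, {"xyz": [-0.15, 0, 0], "spin": 0}, {"xyz": [-0.1, 0, 0], "spin": 0}, {"xyz": [-0.025, 0, 0], "spin": 0}, {"xyz": [-0.025, 0, 0], "spin": 0}, {"xyz": [-0.025, 0, 0], "spin": 0}, {"xyz": [0, 0, 0], "spin": 0}]'

```text
time: 47.1
tool_pos: [591.7, 141.6, 116.6]
tcp_rot: [3.141, 0.001, 3.05]
contact_force: [-2.0, -0.7, 0.6]
grip_width: 0.3
finger_force: 1.4
```

Call:
jog_arm --targets '[{"xyz": [-0.025, 0, 0], "spin": 0}, {"xyz": [-0.02, 0, 0], "spin": 0}, {"xyz": [-0.015, 0, 0], "spin": 0}, {"xyz": [0, 0, 0], "spin": 0}, {"xyz": [0.015, 0, 0], "spin": 0}, {"xyz": [0.015, 0, 0], "spin": 0}, {"xyz": [0.015, 0, 0], "spin": 0}, {"xyz": [0.015, 0, 0], "spin": 0}, {"xyz": [0.015, 0, 0], "spin": 0}, {"xyz": [0.015, 0, 0], "spin": 0}]'

```text
time: 48.35
tool_pos: [589.5, 142.0, 116.7]
tcp_rot: [3.141, 0.002, 3.05]
contact_force: [1.4, 0.9, -0.0]
grip_width: 0.3
finger_force: 0.4
```

Call:
jog_arm --targets '[{"xyz": [0.02, 0, 0], "spin": 0}, {"xyz": [0.25, 0, 0], "spin": 0}, {"xyz": [0, 0.56, 0], "spin": 0}, {"xyz": [0, 0.56, 0], "spin": 0}, {"xyz": [0, 0, 0], "spin": 0}, {"xyz": [-0.12, 0, 0], "spin": 0}, {"xyz": [-0.1, 0, 0], "spin": 0}, {"xyz": [-0.025, 0, 0], "spin": 0}, {"xyz": [-0.025, 0, 0], "spin": 0}, {"xyz": [0, 0, 0], "spin": 0}]'

```text
time: 49.6
tool_pos: [596.3, 230.7, 115.8]
tcp_rot: [-3.141, -0.002, 3.049]
contact_force: [-4.1, -1.3, -0.9]
grip_width: 0.2
finger_force: 1.5
```

Run:
```python
from h import *
S=[c for c,s in reds(bot.capture("scene"),(300,220,450,340))];S.sort(key=lambda c:c[0]);print(S,bot.get_obs()['contact_force'])
```

```text
[array([321.3, 265.3]), array([357.4, 282. ]), array([396.1, 299.4])] [-2.62854152  0.106677   -0.34834274]
```

Call:
jog_arm --targets '[{"xyz": [-0.03, 0, 0], "spin": 0}, {"xyz": [-0.03, 0, 0], "spin": 0}, {"xyz": [-0.03, 0, 0], "spin": 0}, {"xyz": [-0.02, 0, 0], "spin": 0}, {"xyz": [0, 0, 0], "spin": 0}, {"xyz": [0.015, 0, 0], "spin": 0}, {"xyz": [0.015, 0, 0], "spin": 0}, {"xyz": [0.015, 0, 0], "spin": 0}, {"xyz": [0.015, 0, 0], "spin": 0}, {"xyz": [0.015, 0, 0], "spin": 0}]'

```text
time: 50.9
tool_pos: [600.4, 231.0, 116.5]
tcp_rot: [3.141, 0.002, 3.05]
contact_force: [-2.4, -0.5, -0.3]
grip_width: 0.5
finger_force: 1.6
```

Run:
```python
from h import *
S=[c for c,s in reds(bot.capture("scene"),(300,220,450,340))];S.sort(key=lambda c:c[0]);print(S,bot.get_obs()['contact_force'])
```

```text
[array([321.3, 265.2]), array([357.5, 282. ]), array([395.8, 300. ])] [-2.06221284  0.36869629 -0.31990473]
```

Call:
jog_arm --targets '[{"xyz": [0.02, 0, 0], "spin": 0}, {"xyz": [0.02, 0, 0], "spin": 0}, {"xyz": [0.35, 0, 0], "spin": 0}, {"xyz": [0.35, 0, 0], "spin": 0}, {"xyz": [0, 0, -0.75], "spin": 0}, {"xyz": [0, -0.75, 0], "spin": 0}, {"xyz": [0, -0.75, 0], "spin": 0}, {"xyz": [0, -0.75, 0], "spin": 0}, {"xyz": [0, -0.75, 0], "spin": 0}, {"xyz": [0, -0.75, 0], "spin": 0}]'

```text
time: 52.2
tool_pos: [513.1, -64.3, 176.6]
tcp_rot: [-3.141, 0.002, 3.05]
contact_force: [-0.1, -0.6, 1.2]
grip_width: 0.6
finger_force: 0.0
```

Call:
jog_arm --targets '[{"xyz": [-0.19, -0.6, 0], "spin": 0}, {"xyz": [0, 0, 0], "spin": 0}, {"xyz": [0, 0, 0.5], "spin": 0}, {"xyz": [0, 0, 0.25], "spin": 0}, {"xyz": [0, 0, 0], "spin": 0}, {"xyz": [0, 0, 0], "spin": 0}, {"xyz": [0, 0, 0], "spin": 0}, {"xyz": [0, 0, 0], "spin": 0}, {"xyz": [0, 0, 0], "spin": 0}, {"xyz": [0, 0, 0], "spin": 0}]' --gripper 70

```text
time: 53.45
tool_pos: [524.0, -111.6, 116.4]
tcp_rot: [3.142, 0.0, 3.05]
contact_force: [0.1, 0.5, -0.6]
grip_width: 64.1
finger_force: 0.0
```

Run:
```python
from h import *
im=bot.capture("scene");S=[c for c,s in reds(im,(255,220,450,340))];S.sort(key=lambda c:c[0]);print(S,bot.get_obs()['tool_pos'])
a=cv2.resize(im[190:290,220:320],(400,400),interpolation=2)
b=cv2.resize(bot.capture("top")[190:290,300:400],(400,400),interpolation=2)
cv2.imwrite("pics/s7.png",np.hstack([a,b]))
```

```text
[array([277.6, 248.7]), array([321.6, 265.2]), array([357.8, 281.9]), array([396.3, 299.7])] [ 523.95959216 -111.60105778  116.27549344]
```

View pics/s7.png

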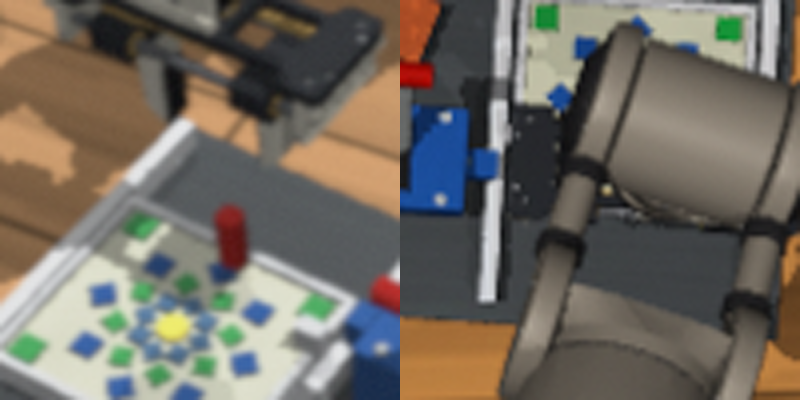

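All three levers are at their stops and the yellow bolt has withdrawn. The post is at crop (232,235), below the open fingers, so I'll descend around it.

Call:
jog_arm --targets '[{"xyz": [0, 0, 0.4], "spin": 0}, {"xyz": [0, 0, 0.3], "spin": 0}, {"xyz": [0, 0, 0.2], "spin": 0}, {"xyz": [0, 0, 0.1], "spin": 0}, {"xyz": [0, 0, 0.1], "spin": 0}, {"xyz": [0, 0, 0], "spin": 0}, {"xyz": [0, 0, 0], "spin": 0}, {"xyz": [0, 0, 0], "spin": 0}, {"xyz": [0, 0, 0], "spin": 0}, {"xyz": [0, 0, 0], "spin": 0}]'

```text
time: 54.8
tool_pos: [524.0, -111.6, 28.4]
tcp_rot: [3.142, 0.0, 3.05]
contact_force: [0.1, 0.0, -0.7]
grip_width: 64.0
finger_force: 0.0
```

Call:
jog_arm --targets '[{"xyz": [0, 0, 0], "spin": 0}, {"xyz": [0, 0, 0], "spin": 0}, {"xyz": [0, 0, 0], "spin": 0}, {"xyz": [0, 0, 0], "spin": 0}, {"xyz": [0, 0, 0], "spin": 0}, {"xyz": [0, 0, 0], "spin": 0}, {"xyz": [0, 0, 0], "spin": 0}, {"xyz": [0, 0, 0], "spin": 0}, {"xyz": [0, 0, 0], "spin": 0}, {"xyz": [0, 0, 0], "spin": 0}]' --gripper 0

```text
time: 56.05
tool_pos: [524.0, -111.8, 28.2]
tcp_rot: [-3.141, 0.0, 3.05]
contact_force: [-0.4, -4.2, -0.8]
grip_width: 19.2
finger_force: 30.0
```

Post gripped at 19 mm. Pulling now.

Call:
jog_arm --targets '[{"xyz": [0.05, 0, 0], "spin": 0}, {"xyz": [0.1, 0, 0], "spin": 0}, {"xyz": [0.1, 0, 0], "spin": 0}, {"xyz": [0.1, 0, 0], "spin": 0}, {"xyz": [0.1, 0, 0], "spin": 0}, {"xyz": [0.1, 0, 0], "spin": 0}, {"xyz": [0.1, 0, 0], "spin": 0}, {"xyz": [0.1, 0, 0], "spin": 0}, {"xyz": [0.05, 0, 0], "spin": 0}, {"xyz": [0, 0, 0], "spin": 0}]'

```text
time: 57.3
tool_pos: [460.4, -105.9, 28.2]
tcp_rot: [-3.141, 0.001, 3.05]
contact_force: [-0.4, -4.8, -3.1]
grip_width: 19.3
finger_force: 30.0
```

Call:
jog_arm --targets '[{"xyz": [0.025, 0, 0], "spin": 0}, {"xyz": [0, 0, 0], "spin": 0}, {"xyz": [0.025, 0, 0], "spin": 0}, {"xyz": [0, 0, 0], "spin": 0}, {"xyz": [0.025, 0, 0], "spin": 0}, {"xyz": [0, 0, 0], "spin": 0}, {"xyz": [0.025, 0, 0], "spin": 0}, {"xyz": [0, 0, 0], "spin": 0}, {"xyz": [0, 0, 0], "spin": 0}, {"xyz": [0, 0, 0], "spin": 0}]'

```text
time: 58.55
tool_pos: [454.3, -105.4, 28.3]
tcp_rot: [-3.141, 0.004, 3.049]
contact_force: [7.1, -4.4, -8.4]
grip_width: 19.4
finger_force: 30.0
```

Call:
jog_arm --targets '[{"xyz": [0.03, 0, 0], "spin": 0}, {"xyz": [0, 0, 0], "spin": 0}, {"xyz": [0.02, 0, 0], "spin": 0}, {"xyz": [0, 0, 0], "spin": 0}, {"xyz": [0, 0, 0], "spin": 0}, {"xyz": [0, 0, 0], "spin": 0}, {"xyz": [0, 0, 0], "spin": 0}, {"xyz": [0, 0, 0], "spin": 0}, {"xyz": [0, 0, 0], "spin": 0}, {"xyz": [0, 0, 0], "spin": 0}]'

```text
time: 59.8
tool_pos: [454.4, -105.5, 28.3]
tcp_rot: [-3.141, 0.012, 3.049]
contact_force: [21.1, -1.2, -21.6]
grip_width: 18.9
finger_force: 30.0
```

The tray is at its stop. I'll ease off, open and lift.

Call:
jog_arm --targets '[{"xyz": [-0.02, 0, 0], "spin": 0}, {"xyz": [-0.02, 0, 0], "spin": 0}, {"xyz": [0, 0, 0], "spin": 0}, {"xyz": [0, 0, 0], "spin": 0}, {"xyz": [0, 0, 0], "spin": 0}, {"xyz": [0, 0, 0], "spin": 0}, {"xyz": [0, 0, 0], "spin": 0}, {"xyz": [0, 0, 0], "spin": 0}, {"xyz": [0, 0, 0], "spin": 0}, {"xyz": [0, 0, 0], "spin": 0}]'

```text
time: 61.05
tool_pos: [454.3, -105.4, 28.2]
tcp_rot: [-3.141, 0.006, 3.049]
contact_force: [9.7, -3.4, -11.3]
grip_width: 19.3
finger_force: 30.0
```

Call:
jog_arm --targets '[{"xyz": [0, 0, 0], "spin": 0}, {"xyz": [0, 0, 0], "spin": 0}, {"xyz": [0, 0, 0], "spin": 0}, {"xyz": [0, 0, 0], "spin": 0}, {"xyz": [0, 0, 0], "spin": 0}, {"xyz": [0, 0, 0], "spin": 0}, {"xyz": [0, 0, 0], "spin": 0}, {"xyz": [0, 0, 0], "spin": 0}, {"xyz": [0, 0, -0.2], "spin": 0}, {"xyz": [0, 0, -0.5], "spin": 0}]' --gripper 70

```text
time: 62.3
tool_pos: [450.1, -104.4, 83.5]
tcp_rot: [3.14, -0.004, 3.05]
contact_force: [0.2, -0.1, 0.9]
grip_width: 64.3
finger_force: 0.0
```

Call:
jog_arm --targets '[{"xyz": [0, 0, -0.6], "spin": 0}, {"xyz": [0, 0, -0.6], "spin": 0}, {"xyz": [0, -0.6, 0], "spin": 0}, {"xyz": [0, -0.6, 0], "spin": 0}, {"xyz": [0, -0.6, 0], "spin": 0}, {"xyz": [0, 0, 0], "spin": 0}, {"xyz": [0, 0, 0], "spin": 0}, {"xyz": [0, 0, 0], "spin": 0}, {"xyz": [0, 0, 0], "spin": 0}, {"xyz": [0, 0, 0], "spin": 0}]'

```text
time: 63.55
tool_pos: [438.5, -247.7, 180.3]
tcp_rot: [3.142, 0.0, 3.051]
contact_force: [-0.2, -0.3, 0.0]
grip_width: 64.0
finger_force: 0.0
```

Run:
```python
from h import *
S=[c for c,s in reds(bot.capture("scene"),(255,200,450,340))];S.sort(key=lambda c:c[0]);print(S)
T=[c for c,s in reds(bot.capture("top"),(215,190,375,275))];T.sort(key=lambda c:-c[0]);print(T)
print(plane("top",T[0],72),bot.get_obs()['tool_pos'],bot.get_obs()['contact_force'])
```

```text
[array([292.8, 231.2]), array([321.6, 265.4]), array([357.8, 281.9]), array([396.2, 299.6])]
[array([356. , 260.6]), array([300.4, 208. ]), array([267.9, 205.8]), array([235.1, 203.8])]
[ 457.05507451 -106.74928873   72.        ] [ 438.37565704 -247.9424259   180.22843599] [ 0.40078176 -0.52849777  0.33613653]
```

```bash
python3 -c "
from plant import bot
print(bot.close_job())"
```

```text
the job is handed in; nothing more can be done
None
```

The three levers went over in the order middle, right, left. I then drew the tray to its stop (about 70 mm), let go of the post, moved the arm clear and handed the job in at about 64 s. All three levers sprang back slightly on the first quick release, right just under the 0.82 that frees the next by my estimate, so I reseated each with a gentle release. I did not look at the bystander items again at the end.

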